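Load the e-bike modules into their test nests

ROBOT

A 6-joint arm with a two-finger parallel gripper is mounted at the origin on the work surface. World frame = base frame: x ahead of the robot, y to its left, z up, the work surface at z = 0. Lengths are in mm, angles in degrees, forces in N, time in s.
With the tool pointing down it reaches from about 300 to 850 mm from the base axis. Payload 4.2 kg.
Tool frame: the origin (TCP) lies midway between the tips of the shut fingers; the grasp point (between the pads) lies 19 mm behind it (env.grip_point_offset is the distance from the TCP to the grasp point, in mm); z points along the fingers, x is the direction in which the jaws open and shut, and the axes are right-handed (so a half turn about z gives the same grasp; the last joint's range is limited). The gripper opens to 91 mm and grips with 3 to 60 N. Pads are 32 mm wide; open, the fingers measure 118 mm over their backs; the gripper's body (76 mm by 178 mm) begins 60 mm behind the grasp point.
Start: joints at [-67.208, 18.312, 89.639, -0, 72.044, -1.146], TCP at [233.312, -525.556, 213.976] pointing down, gripper open.
Joint ranges: [-177.97, 177.97], [-48.28, 115.42], [12.27, 149.76], [-77.06, 257.06], [2.81, 150.46], [-146.56, 146.56]. Speed limits (degrees/s): [147.25, 147.25, 180, 180, 180, 180].

INTERFACE

Orientations are given as [roll, pitch, yaw] about the fixed x, y, z axes, in that order (R = Rz(yaw) Ry(pitch) Rx(roll)).
In Python, from workcell import env gives the robot as it stands.
- The arm moves only by the shell command python3 -m pendant 'ROWS' [FORCE]. ROWS is JSON, a list of rows, each an object with "xyz": the shift along the tool's x, y, z in m, a list of three; "roll": the turn about the tool's z in degrees; "jaw": the closure, from 0 (fully open) to 1 (shut). A call has exactly 8 rows; each row is the pose to reach, as a shift and turn from the pose commanded when the call began, along the tool's axes at that moment; what a row does not reach only later rows make up. A row lasts 1/8 s, in which the tool goes at most 62.5 mm and 10.7 degrees, less where a joint would pass 70% of its speed; a pose out of reach is approached as far as the arm can. A call with a gripper value outside its range is refused whole. The fingers move at their own pace and stop on an object; FORCE is the grip in N (left out, the last holds). Time passes only in rows, so rows that repeat a pose let the fingers close, or fill a call up. It gives the time, the measured TCP pose, the force and the opening at its end, in the units of the state.
- env.state(): the state, without advancing time (a new reading comes with each control period).
- env.grab_frame(name): name is "side" or "top" or "wrist"; returns (picture, depth): 384x512x3 uint8, blue, green, red; 384x512 float32, mm along the optical axis (not along the pixel's ray), 0 where there is no reading.
- env.camera_params(name): a dict with "camera_matrix" (3x3 intrinsics, pixels), "cam_to_world" (4x4, takes a point from camera to world coordinates); the wrist camera has in their place "hand_eye" (4x4, takes a point from camera to tool coordinates, whose origin is the TCP and whose axes are the tool frame's). Camera axes: x right, y up, looking along -z (the intrinsics and any distortion apply to the point x, -y, -z); pixel columns grow to the right and rows downward; lengths in mm; the calibration is good to about 2 mm. A picture is of the moment at which its call begins: read the wrist's pose just before it. camera_params takes no time and is no camera call.
- env.job_done(): hands the job in, once; it reports no verdict.
The state is a dict: "time_s": time; "qpos": joint angles; "qvel": joint speeds; "effort": joint torques, N m; "ee_pos": TCP position; "ee_rot": TCP orientation; "force": force on the tool from outside, world axes, zero at the start; "torque": the same for the moment, N m; "gripper_width": finger opening in mm.
Only numpy, scipy, OpenCV 4.12 (cv2) and the standard library are available. Lean on these libraries where they do the work, as an engineer would, in place of code of your own. Each camera call takes 0.05 s, during which the arm holds its last target. There are 200 camera calls.

TASK

Load the four grey e-bike modules (display, long battery, round hub sensor, small square remote) for test: put each one into the tray-like nest that has its own outline, face up and lying flat on the nest's floor inside the rim. Set each down without dropping it, and let go of all of them.

Things in the scene. Friction and masses are not known exactly. Their poses are not given: they have to be found in the camera images.
- display_center (a point): Display module: grey rounded slab, 72 mm (its x) by 56 mm (its y) by 32 mm high, with a dark screen and three small black buttons on top; 100 to 200 g. The point is the middle of the module, half-way up; z points up out of the face. All modules start flat, face up, on the blue mat (top 2 mm above the bench). Bystanders near them are at most 35 mm tall.
- battery_center (a point): Battery module: long grey bar, 92 mm (its x) by 34 mm (its y) by 30 mm high, a black band near each end and three brass contacts at one end; 150 to 310 g. The point is the middle of the module, half-way up; z points up out of the face.
- hub_center (a point): Hub sensor module: round grey drum, 54 mm diameter, 34 mm high, with a black ring on top; 110 to 230 g. The point is the middle of the module, half-way up; z points up out of the face.
- remote_center (a point): Remote module: small grey square block, 36 by 36 mm and 32 mm high, with a black cross-shaped key on top; 50 to 100 g. The point is the middle of the module, half-way up; z points up out of the face; x and y lie along its sides.
- display_nest: Nest of the display: wide rectangular tray, 94 by 78 mm outside, inner floor 86 mm (its x) by 70 mm (its y). Fixed, aluminium, dark floor. Origin: centre of the underside (on the mat), z up. Floor 4 mm up; rim 4 mm wide, 4 mm above the floor, 7 mm clear of the module all round, so hold the module with the fingertips at least 6 mm above its underside.
- battery_nest: Nest of the battery: long narrow tray, 114 by 56 mm outside, inner floor 106 mm (its x) by 48 mm (its y). Fixed, aluminium, dark floor. Origin: centre of the underside (on the mat), z up. Floor 4 mm up; rim 4 mm wide, 4 mm above the floor, 7 mm clear of the module all round, so hold the module with the fingertips at least 6 mm above its underside.
- hub_nest: Nest of the hub sensor: the only round tray, 76 mm outside, inner floor 68 mm diameter. Fixed, aluminium, dark floor. Origin: centre of the underside (on the mat), z up. Floor 4 mm up; rim 4 mm wide, 4 mm above the floor, 7 mm clear of the module all round, so hold the module with the fingertips at least 6 mm above its underside.
- remote_nest: Nest of the remote: small square tray, 58 by 58 mm outside, inner floor 50 by 50 mm. Fixed, aluminium, dark floor. Origin: centre of the underside (on the mat), z up. Floor 4 mm up; rim 4 mm wide, 4 mm above the floor, 7 mm clear of the module all round, so hold the module with the fingertips at least 6 mm above its underside; x and y lie along its sides.
Things that resemble listed ones, but are neither listed nor needed, are in the scene too. Leave any orange, red or yellow look-alike of the part that bears hub_center alone.

How it is judged:
By the outcome, as a careful person would: the job done as asked, in the order asked, and still so for the second after the job is handed in, with the robot touching nothing.
It also fails if it takes over 93 s, if anything falls off the work surface, if the arm or the gripper's body presses on something with over 40 N, if the wrist force passes 120 N, or if a joint passes its speed limit or range.

## Working session

There is one attempt and no reset: what is moved stays moved. The work goes in short steps, Python scripts to look and compute and a shell command to move; the robot and the scene stay as the last step left them, time stands still between calls to the robot, and variables do not carry over. Pictures are saved under pics/ and viewed, about 12 in all and at most 16, crops included, and the job is handed in when it is done.

```bash
ls; mkdir -p pics; python3 - <<'E'
from workcell import env
import cv2,numpy as np
for n in("top","side"):
    p,d=env.grab_frame(n); cv2.imwrite(f"pics/{n}0.png",p); np.save(f"pics/{n}0.npy",d)
    c=env.camera_params(n); print({k:np.round(v,3).tolist() if not isinstance(v,str) else v for k,v in c.items()})
print(env.state(),env.grip_point_offset)
E
```

```text
pics
{'camera_matrix': [[403.526, 0.0, 252.206], [0.0, 403.526, 194.323], [0.0, 0.0, 1.0]], 'cam_to_world': [[0.001, 0.99, -0.144, 313.003], [-1.0, -0.002, -0.019, -20.417], [-0.019, 0.144, 0.989, 1068.615], [0.0, 0.0, 0.0, 1.0]]}
{'camera_matrix': [[347.002, 0.0, 253.279], [0.0, 347.002, 191.723], [0.0, 0.0, 1.0]], 'cam_to_world': [[0.981, 0.116, -0.156, 356.411], [-0.194, 0.532, -0.824, -701.1], [-0.013, 0.839, 0.544, 527.486], [0.0, 0.0, 0.0, 1.0]]}
{'time_s': 0.1, 'qpos': array([-6.72085678e+01,  1.83473588e+01,  8.96994748e+01,  2.97064711e-04,
        7.20429615e+01, -1.14652684e+00]), 'qvel': array([-0.00136099, -0.04367457, -0.21246736,  0.06407087,  0.10281704,
       -0.00037802]), 'effort': array([-3.59355579e-05, -4.13333774e+01, -2.32508916e+01,  7.28027313e-02,
        4.21166746e-02, -5.83503993e-05]), 'ee_pos': array([ 233.12784675, -525.13040067,  213.21015662]), 'ee_rot': array([-1.79997921e+02,  8.97715590e-02, -6.60621311e+01]), 'force': array([-0.55529565, -0.33269481,  0.13704292]), 'torque': array([ 0.03385404,  0.01888523, -0.01396512]), 'gripper_width': 91.32610642018481} 18.8
```

View pics/top0.png

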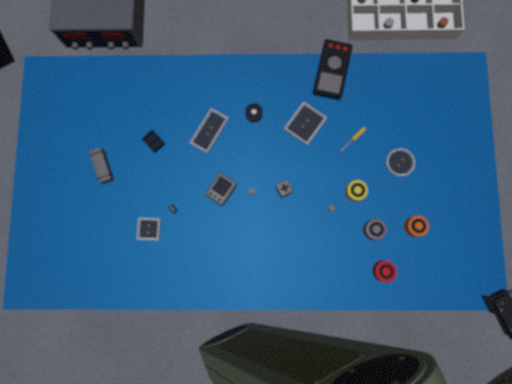

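View pics/side0.png

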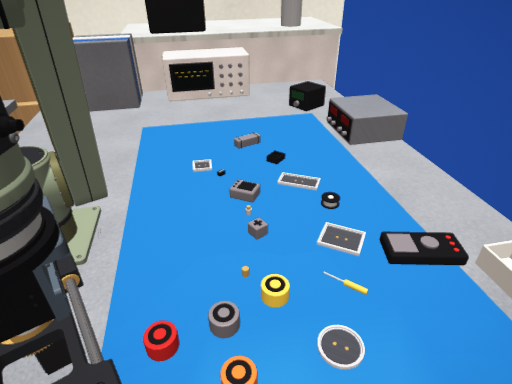

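Candidates in the top view: 
- **Hub:** the drums are grey (375,230), yellow (357,190), orange (417,226) and red (385,271). The grey one fits the description, and the black (254,113) is a spool. 
- **Other modules:** display (221,189), battery (101,165; black bands) and remote (284,188; black cross). The black block (153,141) is not grey. 
- **Nests:** battery (209,130), display (306,122), hub (400,162, round) and remote (148,229, square).

I'll measure these in both views and check an enlarged crop.

```bash
cat > m.py <<'E'
import numpy as np,cv2
from workcell import env
def cloud(n,d):
    c=env.camera_params(n); K=c["camera_matrix"]; T=c["cam_to_world"]
    v,u=np.mgrid[:d.shape[0],:d.shape[1]]
    P=np.stack([(u-K[0,2])/K[0,0]*d,-(v-K[1,2])/K[1,1]*d,-d],-1)
    return P@T[:3,:3].T+T[:3,3]
E
python3 - <<'E'
from m import *
cents={"top":dict(display=(221,189),battery=(101,165),hub=(375,230),remote=(284,188),Nb=(209,130),Nd=(306,122),Nh=(400,162),Nr=(148,229)),
"side":dict(display=(245,190),battery=(247,140),hub=(224,318),remote=(258,228),Nb=(299,181),Nd=(342,238),Nh=(341,346),Nr=(202,165))}
for n in("top","side"):
    p=cv2.imread(f"pics/{n}0.png"); d=np.load(f"pics/{n}0.npy"); W=cloud(n,d)
    hsv=cv2.cvtColor(p,cv2.COLOR_BGR2HSV)
    fg=~((hsv[...,0]>95)&(hsv[...,0]<118)&(hsv[...,1]>130))
    k,lab=cv2.connectedComponents(fg.astype(np.uint8),connectivity=4)
    mat=W[(~fg)&(d>0)]; mat=mat[(abs(mat[:,0]-500)<150)&(abs(mat[:,1])<350)]
    print(n,"mat z",np.percentile(mat[:,2],[5,50,95]).round(1))
    for o,(u,v) in cents[n].items():
        m=lab==lab[v,u]; Q=W[m&(d>0)]; z=Q[:,2]
        top=np.percentile(z,80 if o[0]!='N' else 90)
        S=Q if o[0]=='N' else Q[z>top-6]
        r=cv2.minAreaRect(S[:,:2].astype(np.float32))
        print(o,m.sum(),"z",np.percentile(z,[10,50,80,95]).round(1),"rect c",np.round(r[0],1),"size",np.round(r[1],1),"ang",round(r[2],1),"mean",S[:,:2].mean(0).round(1))
p=cv2.imread("pics/top0.png")
c=[cv2.resize(p[v-24:v+24,u-24:u+24],(190,190),interpolation=2) for u,v in cents["top"].values()]
cv2.imwrite("pics/crop1.png",np.vstack([np.hstack(c[:4]),np.hstack(c[4:])]))
c=env.camera_params("wrist");print({k:np.round(v,3).tolist() for k,v in c.items() if not isinstance(v,str)})
E
```

```text
top mat z [-1.9  1.5  4.9]
display 589 z [29.9 33.6 35.4 37.2] rect c [480.2  81.7] size [54.9 70.5] ang 56.7 mean [479.6  81.8]
battery 490 z [25.1 31.3 33.2 34.8] rect c [544.1 402.8] size [90.8 34. ] ang 20.5 mean [543.3 402.1]
hub 389 z [29.2 35.2 36.7 38.4] rect c [ 374.6 -314.9] size [51.  51.3] ang 53.7 mean [ 373.9 -314.6]
remote 199 z [28.8 32.6 34.1 36.1] rect c [481.5 -83.9] size [35.5 35.6] ang 25.7 mean [480.9 -83.6]
Nb 927 z [ 2.5  5.9  8.4 10.8] rect c [647.6 119.7] size [ 62.1 118.9] ang 59.5 mean [646.  119.5]
Nd 1057 z [ 2.2  5.5  7.8 10.1] rect c [ 667.1 -144.3] size [ 82.9 102.1] ang 53.5 mean [ 665.1 -143.5]
Nh 690 z [2.1 5.7 7.8 9.8] rect c [ 556.5 -397.1] size [78.7 79.8] ang 67.8 mean [ 555.  -395.6]
Nr 558 z [ 3.   6.8  9.3 11.3] rect c [377.7 276.6] size [63.8 61.9] ang 88.2 mean [377.3 275.5]
side mat z [0.1 1.6 3.2]
display 513 z [11.3 31.3 34.2 35.2] rect c [481.2  80.4] size [53.9 70.7] ang 55.2 mean [480.8  76.1]
battery 275 z [ 8.8 25.6 31.5 32.9] rect c [544.6 402. ] size [88.7 34.3] ang 21.1 mean [543.1 397.6]
hub 976 z [12.9 35.1 36.2 37.1] rect c [ 375.1 -316. ] size [51.2 52.5] ang 72.7 mean [ 374.5 -317.5]
remote 322 z [10.1 28.5 33.5 34.5] rect c [481.8 -83.8] size [33.9 35. ] ang 24.7 mean [481.1 -86.5]
Nb 517 z [ 3.8  6.3  8.5 10.1] rect c [647.5 125.9] size [ 75.9 119. ] ang 61.5 mean [645.7 118.3]
Nd 1083 z [ 4.3  6.1  7.9 10.1] rect c [ 666.7 -138.3] size [91. 97.] ang 53.6 mean [ 664.1 -144.6]
Nh 1686 z [4.5 5.9 7.6 9.8] rect c [ 556.2 -392.3] size [80.1 77.2] ang 48.9 mean [ 555.1 -396. ]
Nr 223 z [ 3.1  6.7  8.8 10.5] rect c [377.  283.2] size [76.9 61.1] ang 85.9 mean [377.5 275. ]
{'camera_matrix': [[330.802, 0.0, 251.895], [0.0, 330.802, 191.644], [0.0, 0.0, 1.0]], 'hand_eye': [[1.0, 0.0, 0.0, 1.292], [0.0, -0.961, -0.277, -78.749], [0.0, 0.277, -0.961, -169.823], [0.0, 0.0, 0.0, 1.0]]}
```

View pics/crop1.png

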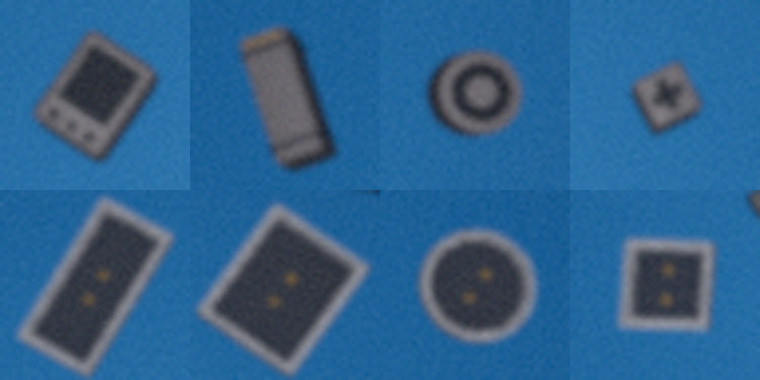

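The crop confirms all eight: grey display with screen and buttons, banded battery with brass contacts, grey drum with a black ring, and cross-key remote. Below them are the four nests by outline. The two views agree to about 1–2 mm, and the module tops at z≈32–36 and nest floors at z≈6 match the text. I'll start with the hub.

```bash
cat >> m.py <<'E'
from scipy.spatial.transform import Rotation as Ro
def go(x,y,z,yaw):
    s=env.state(); R=Ro.from_euler("xyz",s["ee_rot"],degrees=True).as_matrix()
    t=R.T@(np.array([x,y,z])-s["ee_pos"]); r=-(yaw-s["ee_rot"][2]+90)%180-90
    r=-(((yaw-s["ee_rot"][2])+90)%180-90)
    print("pos",s["ee_pos"].round(1),"rot",s["ee_rot"].round(1),"w",round(s["gripper_width"],1),"t",s["time_s"],"-> shift",t.round(1),"roll",round(r,1))
def wrist(name,x,y,rad,zmin,zmax=60):
    "centroid/rect of points near (x,y) with zmin<z<zmax"
    s=env.state(); p,d=env.grab_frame("wrist"); cv2.imwrite(f"pics/{name}.png",p)
    c=env.camera_params("wrist"); K=c["camera_matrix"]; T=np.eye(4)
    T[:3,:3]=Ro.from_euler("xyz",s["ee_rot"],degrees=True).as_matrix(); T[:3,3]=s["ee_pos"]; T=T@c["hand_eye"]
    v,u=np.mgrid[:d.shape[0],:d.shape[1]]
    W=np.stack([(u-K[0,2])/K[0,0]*d,-(v-K[1,2])/K[1,1]*d,-d],-1)@T[:3,:3].T+T[:3,3]
    m=(d>0)&(np.hypot(W[...,0]-x,W[...,1]-y)<rad)&(W[...,2]>zmin)&(W[...,2]<zmax)
    Q=W[m]; 
    if len(Q)<20: print("few",len(Q)); return
    top=np.percentile(Q[:,2],80); r=cv2.minAreaRect(Q[Q[:,2]>top-6,:2].astype(np.float32))
    print(name,"n",len(Q),"z50/80",np.percentile(Q[:,2],[50,80]).round(1),"rect",np.round(r[0],1),np.round(r[1],1),round(r[2],1),"mean",Q[Q[:,2]>top-6,:2].mean(0).round(1))
E
python3 -c "
from m import *
go(374.5,-315,130,-40)"
```

```text
pos [ 233.1 -525.1  213.2] rot [-1.80e+02  1.00e-01 -6.61e+01] w 91.3 t 0.1 -> shift [-134.6 -214.5   83.4] roll -26.1
```

```bash
python3 -m pendant '[{"xyz":[-0.03,-0.05,0.02],"roll":-8,"jaw":0},{"xyz":[-0.06,-0.1,0.04],"roll":-16,"jaw":0},{"xyz":[-0.095,-0.15,0.06],"roll":-24,"jaw":0},{"xyz":[-0.12,-0.195,0.075],"roll":-26,"jaw":0},{"xyz":[-0.1346,-0.2145,0.083],"roll":-26,"jaw":0},{"xyz":[-0.1346,-0.2145,0.083],"roll":-26,"jaw":0},{"xyz":[-0.1346,-0.2145,0.083],"roll":-26,"jaw":0},{"xyz":[-0.1346,-0.2145,0.083],"roll":-26,"jaw":0}]' 30
python3 -c "
from m import *
go(374.5,-315,10,-40); wrist('w1',374.5,-315,45,25)"
```

```text
time_s: 1.1
ee_pos: [374.5, -316.6, 131.3]
ee_rot: [180.0, -0.1, -40.1]
force: [0.5, -0.1, 0.6]
gripper_width: 91.1
pos [ 374.5 -316.6  131.3] rot [ 1.80e+02 -1.00e-01 -4.01e+01] w 91.1 t 1.1 -> shift [ -1.1  -1.3 121.3] roll -0.1
w1 n 3089 z50/80 [35.1 35.9] rect [ 375.9 -315. ] [52.7 52.9] 37.2 mean [ 376.4 -314.3]
```

View pics/w1.png

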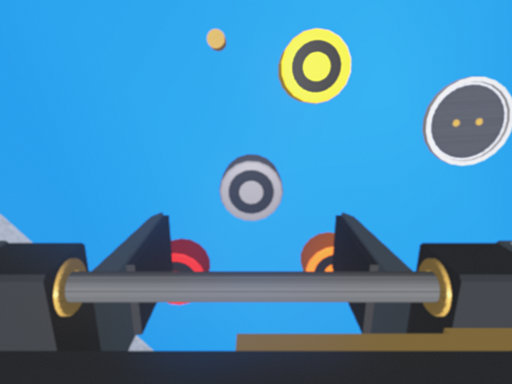

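Wrist view: grey drum at (251,190), centred between the fingers. Red (185,270) and orange (325,255) are behind the jaw plane, and the round nest is at (470,120). I'm going down to grip it.

```bash
python3 -m pendant '[{"xyz":[-0.0005,-0.0017,0.03],"roll":0,"jaw":0},{"xyz":[-0.0005,-0.0017,0.06],"roll":0,"jaw":0},{"xyz":[-0.0005,-0.0017,0.085],"roll":0,"jaw":0},{"xyz":[-0.0005,-0.0017,0.105],"roll":0,"jaw":0},{"xyz":[-0.0005,-0.0017,0.115],"roll":0,"jaw":0},{"xyz":[-0.0005,-0.0017,0.12],"roll":0,"jaw":0},{"xyz":[-0.0005,-0.0017,0.12],"roll":0,"jaw":0},{"xyz":[-0.0005,-0.0017,0.12],"roll":0,"jaw":0.3}]' 30
python3 -m pendant '[{"xyz":[0,0,0],"roll":0,"jaw":0.6},{"xyz":[0,0,0],"roll":0,"jaw":1},{"xyz":[0,0,0],"roll":0,"jaw":1},{"xyz":[0,0,0],"roll":0,"jaw":1},{"xyz":[0,0,0],"roll":0,"jaw":1},{"xyz":[0,0,0],"roll":0,"jaw":1},{"xyz":[0,0,-0.005],"roll":0,"jaw":1},{"xyz":[0,0,-0.015],"roll":0,"jaw":1}]' 30
python3 -c "
from m import *
go(555.5,-396,80,-40)"
```

```text
time_s: 2.15
ee_pos: [375.9, -314.3, 11.6]
ee_rot: [180.0, -0.1, -40.1]
force: [-0.1, 0.5, 0.7]
gripper_width: 84.5
time_s: 3.15
ee_pos: [375.0, -313.5, 25.9]
ee_rot: [180.0, 0.1, -40.1]
force: [1.3, 0.2, -1.2]
gripper_width: 53.9
pos [ 375.  -313.5   25.9] rot [ 1.80e+02  1.00e-01 -4.01e+01] w 53.9 t 3.15 -> shift [191.1 -53.  -54.4] roll -0.1
```

```bash
python3 -m pendant '[{"xyz":[0,0,-0.03],"roll":0,"jaw":1},{"xyz":[0.03,-0.008,-0.054],"roll":0,"jaw":1},{"xyz":[0.08,-0.022,-0.054],"roll":0,"jaw":1},{"xyz":[0.13,-0.036,-0.054],"roll":0,"jaw":1},{"xyz":[0.17,-0.047,-0.054],"roll":0,"jaw":1},{"xyz":[0.191,-0.053,-0.054],"roll":0,"jaw":1},{"xyz":[0.191,-0.053,-0.054],"roll":0,"jaw":1},{"xyz":[0.191,-0.053,-0.054],"roll":0,"jaw":1}]'
python3 -c "
from m import *
go(555.5,-396,16,-40); wrist('w2',555.5,-396,48,3.5,14)"
```

```text
time_s: 4.15
ee_pos: [554.6, -395.6, 79.8]
ee_rot: [180.0, 0.1, -40.1]
force: [-0.4, -0.2, -1.4]
gripper_width: 53.4
pos [ 554.6 -395.6   79.8] rot [ 1.80e+02  1.00e-01 -4.01e+01] w 53.4 t 4.15 -> shift [ 1.1 -0.3 63.8] roll -0.1
w2 n 4127 z50/80 [5.5 8. ] rect [ 563.  -387.9] [54.5 75.4] 48.2 mean [ 565.7 -385.1]
```

View pics/w2.png

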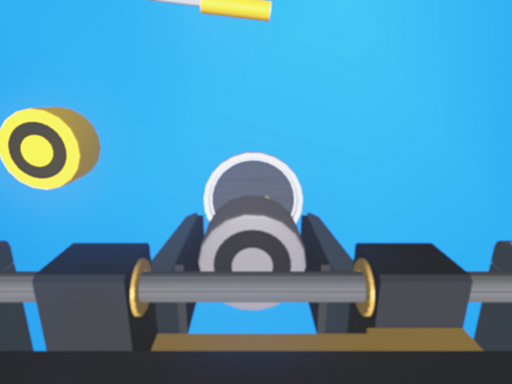

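The hub is above the round nest: the far rim is concentric at (253,190), and the estimated nest centre is (555.7,-396). I'm lowering it now.

```bash
python3 -m pendant '[{"xyz":[0.001,0,0.025],"roll":0,"jaw":1},{"xyz":[0.001,0,0.045],"roll":0,"jaw":1},{"xyz":[0.001,0,0.055],"roll":0,"jaw":1},{"xyz":[0.001,0,0.06],"roll":0,"jaw":1},{"xyz":[0.001,0,0.0625],"roll":0,"jaw":1},{"xyz":[0.001,0,0.0635],"roll":0,"jaw":1},{"xyz":[0.001,0,0.064],"roll":0,"jaw":1},{"xyz":[0.001,0,0.064],"roll":0,"jaw":1}]'
```

```text
time_s: 5.2
ee_pos: [556.7, -397.0, 16.3]
ee_rot: [180.0, -0.0, -40.1]
force: [-0.2, -0.2, -2.7]
gripper_width: 53.3
```

```bash
python3 -m pendant '[{"xyz":[0,0,0.0005],"roll":0,"jaw":1},{"xyz":[0,0,0.001],"roll":0,"jaw":1},{"xyz":[0,0,0.0013],"roll":0,"jaw":1},{"xyz":[0,0,0.0013],"roll":0,"jaw":1},{"xyz":[0,0,0.0013],"roll":0,"jaw":1},{"xyz":[0,0,0.0013],"roll":0,"jaw":1},{"xyz":[0,0,0.0013],"roll":0,"jaw":1},{"xyz":[0,0,0.0013],"roll":0,"jaw":1}]'
```

```text
time_s: 6.2
ee_pos: [556.6, -396.9, 15.2]
ee_rot: [180.0, -0.0, -40.1]
force: [-1.9, 0.6, 5.9]
gripper_width: 53.3
```

Contact is felt (+5.9 N), so I'm releasing and rising.

```bash
python3 -m pendant '[{"xyz":[0,0,0],"roll":0,"jaw":0.3},{"xyz":[0,0,0],"roll":0,"jaw":0},{"xyz":[0,0,0],"roll":0,"jaw":0},{"xyz":[0,0,-0.01],"roll":0,"jaw":0},{"xyz":[0,0,-0.03],"roll":0,"jaw":0},{"xyz":[0,0,-0.06],"roll":0,"jaw":0},{"xyz":[0,0,-0.095],"roll":0,"jaw":0},{"xyz":[0,0,-0.115],"roll":0,"jaw":0}]'
python3 -c "
from m import *
wrist('w3',556,-396,40,25); go(480.5,81.5,130,56)"
```

```text
time_s: 7.2
ee_pos: [557.4, -397.5, 132.7]
ee_rot: [-180.0, -0.2, -40.1]
force: [0.5, 0.4, -0.1]
gripper_width: 91.3
w3 n 3169 z50/80 [39.1 39.8] rect [ 556.5 -397.9] [52.4 53.2] 48.9 mean [ 557.4 -397.2]
pos [ 558.3 -398.2  135.2] rot [-180.    -0.5  -40.1] w 91.0 t 7.25 -> shift [-368.3 -317.     2.4] roll 83.9
```

```bash
python3 -m pendant '[{"xyz":[-0.03,-0.026,0],"roll":10,"jaw":0},{"xyz":[-0.07,-0.06,0],"roll":20,"jaw":0},{"xyz":[-0.115,-0.099,0],"roll":30,"jaw":0},{"xyz":[-0.16,-0.138,0],"roll":40,"jaw":0},{"xyz":[-0.205,-0.177,0],"roll":50,"jaw":0},{"xyz":[-0.25,-0.215,0],"roll":60,"jaw":0},{"xyz":[-0.295,-0.254,0],"roll":70,"jaw":0},{"xyz":[-0.335,-0.288,0.002],"roll":80,"jaw":0}]'
python3 -c "
from m import *
go(480.5,81.5,130,56)"
```

```text
time_s: 8.25
ee_pos: [486.1, 36.5, 128.1]
ee_rot: [-179.9, 0.0, -119.5]
force: [0.5, -0.4, -0.3]
gripper_width: 91.0
pos [486.1  36.5 128.1] rot [-179.9    0.  -119.5] w 91.0 t 8.25 -> shift [-36.4  27.   -1.9] roll 4.5
```

```bash
python3 -m pendant '[{"xyz":[-0.02,0.015,0],"roll":4,"jaw":0},{"xyz":[-0.035,0.026,0],"roll":4,"jaw":0},{"xyz":[-0.036,0.027,0],"roll":4,"jaw":0},{"xyz":[-0.036,0.027,0],"roll":4,"jaw":0},{"xyz":[-0.036,0.027,0],"roll":4,"jaw":0},{"xyz":[-0.036,0.027,0],"roll":4,"jaw":0},{"xyz":[-0.036,0.027,0],"roll":4,"jaw":0},{"xyz":[-0.036,0.027,0],"roll":4,"jaw":0}]'
python3 -c "
from m import *
wrist('w4',480,82,60,25);go(480.5,81.5,10.5,56)"
```

```text
time_s: 9.25
ee_pos: [480.5, 79.1, 127.8]
ee_rot: [-180.0, -0.0, -123.2]
force: [0.1, -0.5, 0.8]
gripper_width: 91.4
w4 n 5264 z50/80 [33.2 34. ] rect [483.3  81.8] [55.6 70.1] 56.6 mean [484.8  80.7]
pos [480.5  79.2 127.8] rot [-180.    -0.  -123.2] w 91.2 t 9.3 -> shift [ -1.9   1.3 117.3] roll 0.8
```

View pics/w4.png

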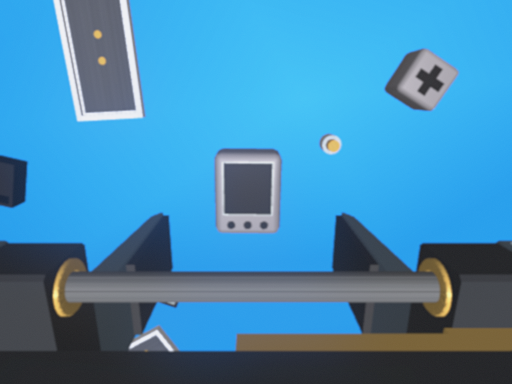

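The display sits square between the jaws at (248,190), with the screw cup (331,144) clear of them. Going down.

```bash
python3 -m pendant '[{"xyz":[-0.0026,0.0005,0.03],"roll":0,"jaw":0},{"xyz":[-0.0026,0.0005,0.06],"roll":0,"jaw":0},{"xyz":[-0.0026,0.0005,0.085],"roll":0,"jaw":0},{"xyz":[-0.0026,0.0005,0.105],"roll":0,"jaw":0},{"xyz":[-0.0026,0.0005,0.114],"roll":0,"jaw":0},{"xyz":[-0.0026,0.0005,0.117],"roll":0,"jaw":0},{"xyz":[-0.0026,0.0005,0.117],"roll":0,"jaw":0.1},{"xyz":[-0.0026,0.0005,0.117],"roll":0,"jaw":0.3}]' 30
python3 -m pendant '[{"xyz":[0,0,0],"roll":0,"jaw":0.6},{"xyz":[0,0,0],"roll":0,"jaw":1},{"xyz":[0,0,0],"roll":0,"jaw":1},{"xyz":[0,0,0],"roll":0,"jaw":1},{"xyz":[0,0,0],"roll":0,"jaw":1},{"xyz":[0,0,0],"roll":0,"jaw":1},{"xyz":[0,0,-0.005],"roll":0,"jaw":1},{"xyz":[0,0,-0.015],"roll":0,"jaw":1}]' 30
python3 -c "
from m import *
go(665,-144,80,53.5)"
```

```text
time_s: 10.3
ee_pos: [482.1, 81.8, 11.5]
ee_rot: [-179.9, 0.1, -123.2]
force: [-0.6, -0.9, 0.3]
gripper_width: 74.9
time_s: 11.3
ee_pos: [480.8, 81.6, 25.6]
ee_rot: [179.9, -0.1, -123.2]
force: [0.4, 0.8, -2.1]
gripper_width: 55.9
pos [480.8  81.6  25.6] rot [ 1.799e+02 -1.000e-01 -1.232e+02] w 55.9 t 11.3 -> shift [  88.  -277.5  -54.6] roll 3.3
```

```bash
python3 -m pendant '[{"xyz":[0,0,-0.03],"roll":0,"jaw":1},{"xyz":[0.01,-0.032,-0.054],"roll":1,"jaw":1},{"xyz":[0.025,-0.08,-0.054],"roll":2,"jaw":1},{"xyz":[0.043,-0.135,-0.054],"roll":3,"jaw":1},{"xyz":[0.06,-0.19,-0.054],"roll":3.3,"jaw":1},{"xyz":[0.076,-0.24,-0.054],"roll":3.3,"jaw":1},{"xyz":[0.085,-0.268,-0.054],"roll":3.3,"jaw":1},{"xyz":[0.088,-0.2775,-0.054],"roll":3.3,"jaw":1}]'
python3 -c "
from m import *
go(665,-144,16.5,53.5)"
```

```text
time_s: 12.3
ee_pos: [666.1, -145.2, 79.6]
ee_rot: [180.0, -0.0, -126.6]
force: [-0.0, 0.3, -0.9]
gripper_width: 56.0
pos [ 666.1 -145.2   79.6] rot [ 180.    -0.  -126.6] w 56.0 t 12.3 -> shift [-0.4  1.6 63.1] roll -0.1
```

```bash
python3 -m pendant '[{"xyz":[0,0,0.01],"roll":0,"jaw":1},{"xyz":[0,0.001,0.025],"roll":0,"jaw":1},{"xyz":[0,0.001,0.035],"roll":0,"jaw":1},{"xyz":[0,0.001,0.035],"roll":0,"jaw":1},{"xyz":[0,0.001,0.035],"roll":0,"jaw":1},{"xyz":[0,0.001,0.035],"roll":0,"jaw":1},{"xyz":[0,0.001,0.035],"roll":0,"jaw":1},{"xyz":[0,0.001,0.035],"roll":0,"jaw":1}]'
python3 -c "
from m import *
wrist('w5',665,-144,70,5,14);go(665,-144,16.5,53.5)"
```

```text
time_s: 13.3
ee_pos: [664.9, -143.3, 45.1]
ee_rot: [-180.0, 0.0, -126.5]
force: [-0.8, 0.2, -0.7]
gripper_width: 55.9
w5 n 3450 z50/80 [6.3 9. ] rect [ 687.5 -159.6] [78.3 42.2] 53.8 mean [ 695.4 -164.6]
pos [ 664.8 -143.3   45. ] rot [-180.     0.  -126.5] w 55.7 t 13.35 -> shift [ 0.4 -0.5 28.5] roll 0.0
```

View pics/w5.png

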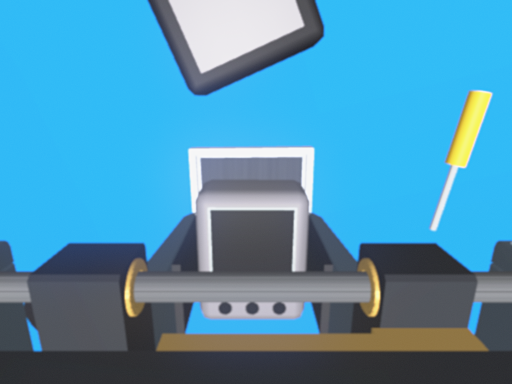

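The module is square to its nest and centred within the far rim (190–313 px). Nest centre from the wrist is about (666,-144). Lowering.

```bash
python3 -m pendant '[{"xyz":[0.0004,-0.0003,0.012],"roll":0,"jaw":1},{"xyz":[0.0004,-0.0003,0.021],"roll":0,"jaw":1},{"xyz":[0.0004,-0.0003,0.026],"roll":0,"jaw":1},{"xyz":[0.0004,-0.0003,0.028],"roll":0,"jaw":1},{"xyz":[0.0004,-0.0003,0.029],"roll":0,"jaw":1},{"xyz":[0.0004,-0.0003,0.0295],"roll":0,"jaw":1},{"xyz":[0.0004,-0.0003,0.030],"roll":0,"jaw":1},{"xyz":[0.0004,-0.0003,0.030],"roll":0,"jaw":1}]'
```

```text
time_s: 14.35
ee_pos: [665.0, -143.8, 15.2]
ee_rot: [-180.0, 0.0, -126.5]
force: [0.2, -0.9, -0.1]
gripper_width: 55.9
```

```bash
python3 -m pendant '[{"xyz":[0,0,0.0004],"roll":0,"jaw":1},{"xyz":[0,0,0.0008],"roll":0,"jaw":1},{"xyz":[0,0,0.001],"roll":0,"jaw":1},{"xyz":[0,0,0.001],"roll":0,"jaw":1},{"xyz":[0,0,0.001],"roll":0,"jaw":1},{"xyz":[0,0,0.001],"roll":0,"jaw":1},{"xyz":[0,0,0.001],"roll":0,"jaw":1},{"xyz":[0,0,0.001],"roll":0,"jaw":1}]'
```

```text
time_s: 15.35
ee_pos: [665.0, -143.8, 15.2]
ee_rot: [-179.9, 0.0, -126.5]
force: [-2.3, 0.3, 6.8]
gripper_width: 56.0
```

Contact is felt (+6.8 N). Releasing and rising.

```bash
python3 -m pendant '[{"xyz":[0,0,0],"roll":0,"jaw":0.3},{"xyz":[0,0,0],"roll":0,"jaw":0},{"xyz":[0,0,0],"roll":0,"jaw":0},{"xyz":[0,0,-0.01],"roll":0,"jaw":0},{"xyz":[0,0,-0.03],"roll":0,"jaw":0},{"xyz":[0,0,-0.06],"roll":0,"jaw":0},{"xyz":[0,0,-0.095],"roll":0,"jaw":0},{"xyz":[0,0,-0.115],"roll":0,"jaw":0}]'
python3 -c "
from m import *
wrist('w6',665,-144,60,25); go(481.3,-84,130,-64.5); go(481.3,-84,130,25.5)"
```

```text
time_s: 16.35
ee_pos: [665.7, -144.0, 131.8]
ee_rot: [-179.8, 0.1, -126.5]
force: [-0.2, 0.7, 0.1]
gripper_width: 91.3
w6 n 5311 z50/80 [37.2 37.9] rect [ 665.8 -144.4] [55.5 71.8] 53.3 mean [ 667.8 -145.9]
pos [ 666.9 -144.2  134.3] rot [-179.6    0.2 -126.5] w 90.9 t 16.4 -> shift [ 62.  185.1   2.7] roll -62.0
pos [ 666.9 -144.2  134.3] rot [-179.6    0.2 -126.5] w 90.9 t 16.4 -> shift [ 62.  185.1   2.7] roll 28.0
```

```bash
python3 -m pendant '[{"xyz":[0.01,0.03,0],"roll":-10,"jaw":0},{"xyz":[0.022,0.065,0],"roll":-20,"jaw":0},{"xyz":[0.034,0.1,0],"roll":-30,"jaw":0},{"xyz":[0.045,0.135,0],"roll":-40,"jaw":0},{"xyz":[0.055,0.165,0.002],"roll":-50,"jaw":0},{"xyz":[0.062,0.185,0.003],"roll":-60,"jaw":0},{"xyz":[0.062,0.185,0.003],"roll":-62,"jaw":0},{"xyz":[0.062,0.185,0.003],"roll":-62,"jaw":0}]'
python3 -c "
from m import *
wrist('w7',481,-84,35,25); go(481.3,-84,10.5,-64.5)"
```

```text
time_s: 17.4
ee_pos: [480.4, -83.9, 126.2]
ee_rot: [-179.9, -0.1, -64.6]
force: [-1.2, -0.5, -0.0]
gripper_width: 91.1
w7 n 1770 z50/80 [32.8 33.5] rect [483.4 -83.4] [36.2 35.8] 28.0 mean [484.5 -82.9]
pos [480.5 -83.9 126. ] rot [-1.799e+02 -1.000e-01 -6.460e+01] w 91.4 t 17.45 -> shift [  0.3  -0.6 115.5] roll -0.1
```

View pics/w7.png

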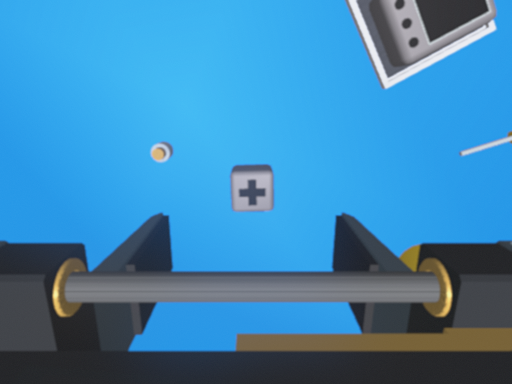

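The remote is centred and square at (252,188), and the placed display is visible in its nest at upper right. Going down.

```bash
python3 -m pendant '[{"xyz":[0.0003,-0.0013,0.03],"roll":0,"jaw":0},{"xyz":[0.0003,-0.0013,0.06],"roll":0,"jaw":0},{"xyz":[0.0003,-0.0013,0.085],"roll":0,"jaw":0},{"xyz":[0.0003,-0.0013,0.105],"roll":0,"jaw":0},{"xyz":[0.0003,-0.0013,0.113],"roll":0,"jaw":0.1},{"xyz":[0.0003,-0.0013,0.1155],"roll":0,"jaw":0.3},{"xyz":[0.0003,-0.0013,0.1155],"roll":0,"jaw":0.4},{"xyz":[0.0003,-0.0013,0.1155],"roll":0,"jaw":0.5}]' 25
python3 -m pendant '[{"xyz":[0,0,0],"roll":0,"jaw":0.6},{"xyz":[0,0,0],"roll":0,"jaw":1},{"xyz":[0,0,0],"roll":0,"jaw":1},{"xyz":[0,0,0],"roll":0,"jaw":1},{"xyz":[0,0,0],"roll":0,"jaw":1},{"xyz":[0,0,0],"roll":0,"jaw":1},{"xyz":[0,0,-0.005],"roll":0,"jaw":1},{"xyz":[0,0,-0.015],"roll":0,"jaw":1}]' 25
python3 -c "
from m import *
go(377.5,275.5,80,-92)"
```

```text
time_s: 18.45
ee_pos: [481.1, -83.4, 11.0]
ee_rot: [-179.9, -0.1, -64.5]
force: [-0.6, -0.1, -0.3]
gripper_width: 54.9
time_s: 19.45
ee_pos: [479.9, -83.2, 25.2]
ee_rot: [179.9, 0.1, -64.5]
force: [-0.5, 1.1, -0.6]
gripper_width: 35.8
pos [479.9 -83.2  25.2] rot [ 1.799e+02  1.000e-01 -6.450e+01] w 35.8 t 19.45 -> shift [-367.8  -62.   -54.6] roll 27.5
```

```bash
python3 -m pendant '[{"xyz":[-0.005,0,-0.03],"roll":2,"jaw":1},{"xyz":[-0.045,-0.008,-0.054],"roll":6,"jaw":1},{"xyz":[-0.1,-0.017,-0.054],"roll":11,"jaw":1},{"xyz":[-0.16,-0.027,-0.054],"roll":16,"jaw":1},{"xyz":[-0.22,-0.037,-0.054],"roll":21,"jaw":1},{"xyz":[-0.28,-0.047,-0.054],"roll":26,"jaw":1},{"xyz":[-0.33,-0.056,-0.054],"roll":27.5,"jaw":1},{"xyz":[-0.368,-0.062,-0.054],"roll":27.5,"jaw":1}]'
python3 -m pendant '[{"xyz":[0,0,0],"roll":0,"jaw":1},{"xyz":[0,0,0.015],"roll":0,"jaw":1},{"xyz":[0,0,0.03],"roll":0,"jaw":1},{"xyz":[0,0,0.035],"roll":0,"jaw":1},{"xyz":[0,0,0.035],"roll":0,"jaw":1},{"xyz":[0,0,0.035],"roll":0,"jaw":1},{"xyz":[0,0,0.035],"roll":0,"jaw":1},{"xyz":[0,0,0.035],"roll":0,"jaw":1}]'
python3 -c "
from m import *
wrist('w8',377.5,275.5,50,5,14);go(377.5,275.5,16,-92)"
```

```text
time_s: 20.45
ee_pos: [377.2, 277.6, 79.8]
ee_rot: [-180.0, 0.0, -91.9]
force: [0.5, 0.0, -0.5]
gripper_width: 35.7
time_s: 21.45
ee_pos: [378.1, 275.6, 44.6]
ee_rot: [-180.0, 0.0, -92.0]
force: [0.2, -0.1, -0.5]
gripper_width: 35.9
w8 n 2276 z50/80 [6.3 9. ] rect [395.1 273.9] [58.2 26.9] 87.4 mean [398.1 273.9]
pos [378.  275.6  44.5] rot [-180.    0.  -92.] w 35.7 t 21.5 -> shift [ 0.2  0.5 28.5] roll 0.0
```

View pics/w8.png

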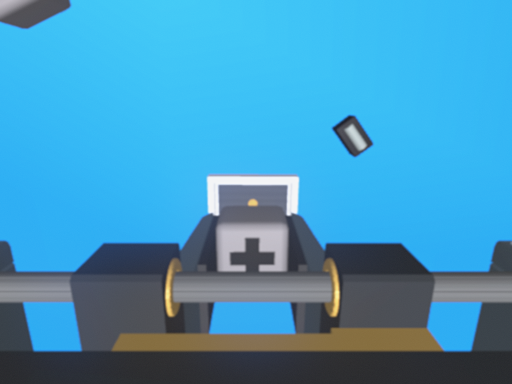

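The remote is square above its nest (rim 208–298 px, module centred at 252). Lowering.

```bash
python3 -m pendant '[{"xyz":[0.0005,0,0.012],"roll":0,"jaw":1},{"xyz":[0.0005,0,0.021],"roll":0,"jaw":1},{"xyz":[0.0005,0,0.026],"roll":0,"jaw":1},{"xyz":[0.0005,0,0.028],"roll":0,"jaw":1},{"xyz":[0.0005,0,0.029],"roll":0,"jaw":1},{"xyz":[0.0005,0,0.0295],"roll":0,"jaw":1},{"xyz":[0.0005,0,0.0295],"roll":0,"jaw":1},{"xyz":[0.0005,0,0.0295],"roll":0,"jaw":1}]'
python3 -m pendant '[{"xyz":[0,0,0.0004],"roll":0,"jaw":1},{"xyz":[0,0,0.0008],"roll":0,"jaw":1},{"xyz":[0,0,0.001],"roll":0,"jaw":1},{"xyz":[0,0,0.001],"roll":0,"jaw":1},{"xyz":[0,0,0.001],"roll":0,"jaw":1},{"xyz":[0,0,0.001],"roll":0,"jaw":1},{"xyz":[0,0,0.001],"roll":0,"jaw":1},{"xyz":[0,0,0.001],"roll":0,"jaw":1}]'
```

```text
time_s: 22.5
ee_pos: [378.0, 275.1, 14.9]
ee_rot: [-180.0, 0.0, -92.0]
force: [1.1, 0.1, -1.0]
gripper_width: 36.1
time_s: 23.5
ee_pos: [378.0, 275.1, 14.6]
ee_rot: [-180.0, 0.0, -92.0]
force: [-0.8, -1.4, 7.3]
gripper_width: 36.0
```

```bash
python3 -m pendant '[{"xyz":[0,0,0],"roll":0,"jaw":0.3},{"xyz":[0,0,0],"roll":0,"jaw":0},{"xyz":[0,0,0],"roll":0,"jaw":0},{"xyz":[0,0,-0.01],"roll":0,"jaw":0},{"xyz":[0,0,-0.03],"roll":0,"jaw":0},{"xyz":[0,0,-0.06],"roll":0,"jaw":0},{"xyz":[0,0,-0.095],"roll":0,"jaw":0},{"xyz":[0,0,-0.115],"roll":0,"jaw":0}]'
python3 -c "
from m import *
wrist('w9',378,275,40,25); go(544.2,402.3,130,-69.2)"
```

```text
time_s: 24.5
ee_pos: [378.6, 275.5, 131.2]
ee_rot: [-179.8, 0.1, -92.0]
force: [-0.0, 0.5, -0.3]
gripper_width: 91.6
w9 n 1797 z50/80 [36.7 37.5] rect [381.5 274.6] [35.7 35.4] 88.7 mean [382.5 274.4]
pos [379.7 276.3 133.1] rot [-179.7    0.2  -92. ] w 91.3 t 24.55 -> shift [-131.6 -160.     4.6] roll -22.8
```

```bash
python3 -m pendant '[{"xyz":[-0.025,-0.03,0],"roll":-8,"jaw":0},{"xyz":[-0.055,-0.067,0],"roll":-16,"jaw":0},{"xyz":[-0.085,-0.103,0],"roll":-22.8,"jaw":0},{"xyz":[-0.115,-0.14,0.002],"roll":-22.8,"jaw":0},{"xyz":[-0.132,-0.16,0.003],"roll":-22.8,"jaw":0},{"xyz":[-0.132,-0.16,0.003],"roll":-22.8,"jaw":0},{"xyz":[-0.132,-0.16,0.003],"roll":-22.8,"jaw":0},{"xyz":[-0.132,-0.16,0.003],"roll":-22.8,"jaw":0}]'
python3 -c "
from m import *
wrist('w10',544,402.5,60,22); go(544.2,402.3,10.5,-69.2)"
```

```text
time_s: 25.55
ee_pos: [541.5, 400.7, 126.0]
ee_rot: [180.0, -0.0, -69.2]
force: [-0.2, -0.2, 0.2]
gripper_width: 91.3
w10 n 4283 z50/80 [30.8 31.5] rect [547.  404.3] [91.4 34.2] 20.4 mean [549.7 405.2]
pos [541.7 400.8 126.2] rot [180.   -0.  -69.2] w 91.2 t 25.6 -> shift [ -0.5  -2.9 115.7] roll 0.0
```

View pics/w10.png

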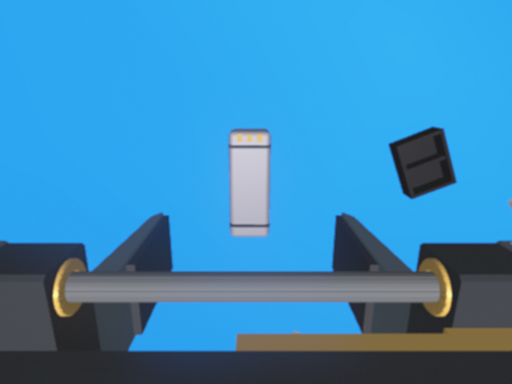

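The battery is square between the jaws at (250,183), contacts at the far end, and the black holder (422,163) is clear. Going down.

```bash
python3 -m pendant '[{"xyz":[-0.0008,-0.0035,0.03],"roll":0,"jaw":0},{"xyz":[-0.0008,-0.0035,0.06],"roll":0,"jaw":0},{"xyz":[-0.0008,-0.0035,0.085],"roll":0,"jaw":0},{"xyz":[-0.0008,-0.0035,0.105],"roll":0,"jaw":0},{"xyz":[-0.0008,-0.0035,0.113],"roll":0,"jaw":0.1},{"xyz":[-0.0008,-0.0035,0.1155],"roll":0,"jaw":0.3},{"xyz":[-0.0008,-0.0035,0.1155],"roll":0,"jaw":0.4},{"xyz":[-0.0008,-0.0035,0.1155],"roll":0,"jaw":0.5}]' 35
python3 -m pendant '[{"xyz":[0,0,0],"roll":0,"jaw":0.6},{"xyz":[0,0,0],"roll":0,"jaw":1},{"xyz":[0,0,0],"roll":0,"jaw":1},{"xyz":[0,0,0],"roll":0,"jaw":1},{"xyz":[0,0,0],"roll":0,"jaw":1},{"xyz":[0,0,0],"roll":0,"jaw":1},{"xyz":[0,0,-0.005],"roll":0,"jaw":1},{"xyz":[0,0,-0.015],"roll":0,"jaw":1}]' 35
python3 -c "
from m import *
go(646.5,119.6,80,-120.2)"
```

```text
time_s: 26.6
ee_pos: [545.9, 403.7, 11.3]
ee_rot: [-179.9, 0.0, -69.2]
force: [-0.0, 0.6, 0.5]
gripper_width: 54.7
time_s: 27.6
ee_pos: [544.8, 402.8, 24.7]
ee_rot: [179.9, -0.0, -69.2]
force: [-0.1, -0.0, -0.8]
gripper_width: 33.8
pos [544.8 402.8  24.7] rot [179.9  -0.  -69.2] w 33.8 t 27.6 -> shift [300.9   5.7 -55.1] roll 51.0
```

```bash
python3 -m pendant '[{"xyz":[0,0,-0.03],"roll":3,"jaw":1},{"xyz":[0.025,0.0005,-0.055],"roll":10,"jaw":1},{"xyz":[0.065,0.001,-0.055],"roll":18,"jaw":1},{"xyz":[0.115,0.002,-0.055],"roll":26,"jaw":1},{"xyz":[0.17,0.003,-0.055],"roll":34,"jaw":1},{"xyz":[0.225,0.004,-0.055],"roll":42,"jaw":1},{"xyz":[0.275,0.005,-0.055],"roll":49,"jaw":1},{"xyz":[0.301,0.0057,-0.055],"roll":51,"jaw":1}]'
python3 -m pendant '[{"xyz":[0,0,0],"roll":0,"jaw":1},{"xyz":[0,0,0.015],"roll":0,"jaw":1},{"xyz":[0,0,0.03],"roll":0,"jaw":1},{"xyz":[0,0,0.035],"roll":0,"jaw":1},{"xyz":[0,0,0.035],"roll":0,"jaw":1},{"xyz":[0,0,0.035],"roll":0,"jaw":1},{"xyz":[0,0,0.035],"roll":0,"jaw":1},{"xyz":[0,0,0.035],"roll":0,"jaw":1}]'
python3 -c "
from m import *
wrist('w11',646.5,119.6,75,5,14);go(646.5,119.6,16,-120.2)"
```

```text
time_s: 28.6
ee_pos: [647.7, 117.2, 80.7]
ee_rot: [-180.0, -0.0, -120.4]
force: [0.1, 1.1, -1.9]
gripper_width: 33.9
time_s: 29.6
ee_pos: [647.2, 120.0, 45.7]
ee_rot: [-180.0, 0.0, -120.2]
force: [0.9, -0.9, -1.6]
gripper_width: 34.0
w11 n 2636 z50/80 [8.4 9.3] rect [673.  103.4] [56.2 55. ] 60.0 mean [682.9  96.6]
pos [647.2 120.   45.6] rot [-180.     0.  -120.2] w 34.2 t 29.65 -> shift [ 0.7  0.4 29.6] roll 0.0
```

View pics/w11.png

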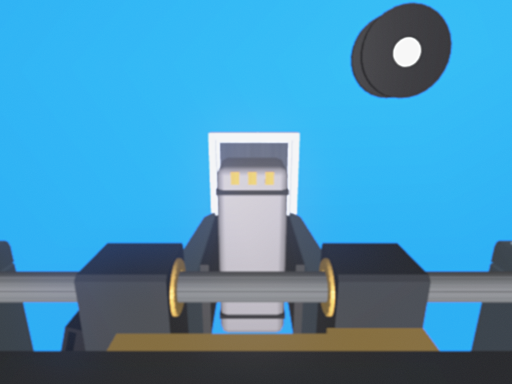

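The battery is square above its nest (rim 208–299 px, module 218–287). Lowering.

```bash
python3 -m pendant '[{"xyz":[0.0008,0,0.012],"roll":0,"jaw":1},{"xyz":[0.0008,0,0.021],"roll":0,"jaw":1},{"xyz":[0.0008,0,0.026],"roll":0,"jaw":1},{"xyz":[0.0008,0,0.028],"roll":0,"jaw":1},{"xyz":[0.0008,0,0.029],"roll":0,"jaw":1},{"xyz":[0.0008,0,0.030],"roll":0,"jaw":1},{"xyz":[0.0008,0,0.0305],"roll":0,"jaw":1},{"xyz":[0.0008,0,0.0305],"roll":0,"jaw":1}]'
python3 -m pendant '[{"xyz":[0,0,0.0004],"roll":0,"jaw":1},{"xyz":[0,0,0.0008],"roll":0,"jaw":1},{"xyz":[0,0,0.001],"roll":0,"jaw":1},{"xyz":[0,0,0.001],"roll":0,"jaw":1},{"xyz":[0,0,0.001],"roll":0,"jaw":1},{"xyz":[0,0,0.001],"roll":0,"jaw":1},{"xyz":[0,0,0.001],"roll":0,"jaw":1},{"xyz":[0,0,0.001],"roll":0,"jaw":1}]'
```

```text
time_s: 30.65
ee_pos: [646.6, 119.3, 14.9]
ee_rot: [-180.0, 0.0, -120.2]
force: [0.4, 0.4, -1.6]
gripper_width: 33.5
time_s: 31.65
ee_pos: [646.7, 119.3, 14.5]
ee_rot: [-180.0, 0.0, -120.2]
force: [-2.2, 1.3, 5.6]
gripper_width: 34.0
```

Contact is felt (+5.6 N). Releasing, rising, and checking from above and from the side.

```bash
python3 -m pendant '[{"xyz":[0,0,0],"roll":0,"jaw":0.3},{"xyz":[0,0,0],"roll":0,"jaw":0},{"xyz":[0,0,0],"roll":0,"jaw":0},{"xyz":[0,0,-0.01],"roll":0,"jaw":0},{"xyz":[0,0,-0.03],"roll":0,"jaw":0},{"xyz":[0,0,-0.06],"roll":0,"jaw":0},{"xyz":[0,0,-0.095],"roll":0,"jaw":0},{"xyz":[0,0,-0.115],"roll":0,"jaw":0}]'
python3 -c "
from m import *
wrist('w12',647,119,60,25);go(450,0,250,-120.2)"
```

```text
time_s: 32.65
ee_pos: [647.6, 119.5, 131.8]
ee_rot: [-179.8, 0.1, -120.2]
force: [0.1, 0.7, -1.0]
gripper_width: 91.5
w12 n 4170 z50/80 [34.8 35.5] rect [649.  117.7] [34.3 90.8] 59.7 mean [651.3 116.5]
pos [648.9 119.7 134.2] rot [-179.6    0.3 -120.2] w 91.9 t 32.7 -> shift [ 202.9  111.  -117.6] roll 0.0
```

```bash
python3 -m pendant '[{"xyz":[0.03,0.015,-0.02],"roll":0,"jaw":0},{"xyz":[0.065,0.035,-0.04],"roll":0,"jaw":0},{"xyz":[0.1,0.055,-0.06],"roll":0,"jaw":0},{"xyz":[0.135,0.074,-0.08],"roll":0,"jaw":0},{"xyz":[0.17,0.093,-0.1],"roll":0,"jaw":0},{"xyz":[0.195,0.107,-0.115],"roll":0,"jaw":0},{"xyz":[0.203,0.111,-0.118],"roll":0,"jaw":0},{"xyz":[0.203,0.111,-0.118],"roll":0,"jaw":0}]'
python3 - <<'E'
from m import *
T={"top":dict(display=(665,-144),battery=(646.5,119.5),hub=(555.5,-396),remote=(378,275.3))}["top"]
rows=[]
for n in("top","side"):
    p,d=env.grab_frame(n); W=cloud(n,d); r=[]
    for o,(x,y) in T.items():
        near=(d>0)&(np.hypot(W[...,0]-x,W[...,1]-y)<58)&(W[...,2]<60)
        m=near&(W[...,2]>26)
        Q=W[m]
        if len(Q)>30:
            top=np.percentile(Q[:,2],80);Q=Q[Q[:,2]>top-6];rc=cv2.minAreaRect(Q[:,:2].astype(np.float32))
            print(n,o,"z",top.round(1),np.round(rc[0],1),np.round(rc[1],1),round(rc[2],1))
        else: print(n,o,"hidden",len(Q))
        v,u=np.argwhere(near).mean(0).astype(int) if near.any() else (50,50)
        v=np.clip(v,35,384-35);u=np.clip(u,35,512-35)
        r.append(cv2.resize(p[v-35:v+35,u-35:u+35],(195,195),interpolation=2))
    rows.append(np.hstack(r))
cv2.imwrite("pics/final.png",np.vstack(rows)); print(env.state()["force"],env.state()["time_s"])
E
```

```text
time_s: 33.7
ee_pos: [448.8, -0.3, 246.8]
ee_rot: [-180.0, 0.0, -120.2]
force: [0.4, 0.1, 0.1]
gripper_width: 91.1
top display z 38.7 [ 662.2 -143.4] [54.9 70.5] 51.9
top battery hidden 1
top hub z 40.3 [ 554.7 -396.8] [51.3 51.2] 87.8
top remote z 39.3 [378.1 273.3] [35.5 33.4] 89.9
side display z 38.4 [ 664.3 -143.1] [56.3 71.6] 54.2
side battery z 36.0 [647.5 117.9] [36.4 91. ] 59.6
side hub z 40.3 [ 555.7 -397.5] [52.5 52.5] 55.2
side remote z 38.4 [379.2 273.1] [35.6 34.5] 85.8
[-0.21500642  1.51634769 -0.44171862] 33.8
```

View pics/final.png

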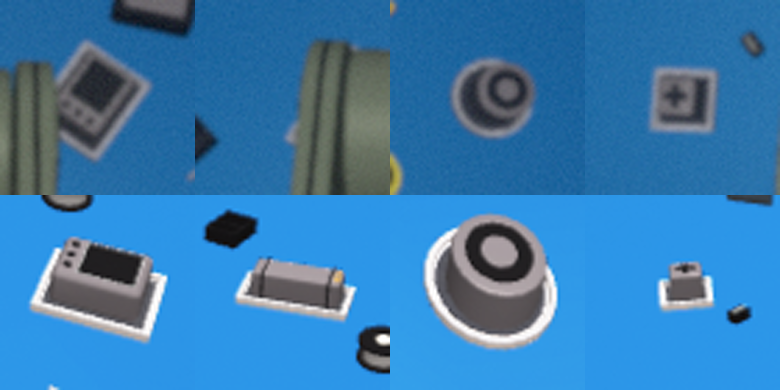

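All four modules sit inside their rims, flat and face up. Tops are at z≈38.5, 36, 40.3 and about 39, as expected for a floor at 6 mm.

```bash
python3 -c "
from workcell import env
print(env.job_done())"
```

```text
the job is handed in; nothing more can be done
None
```

All four modules are in their own nests, face up and let go, and I handed the job in at 33.8 s of the 93 s allowed. I placed them in the order hub, display, remote, battery. Each was lowered until light contact with the floor (about 6–7 N) before the fingers opened.

- **Heights:** in the last check from the side, the tops stood at 38.4 (display), 36.0 (battery), 40.3 (hub) and 38.4 mm (remote). Those fit modules lying flat on the nest floors at about 6 mm.
- **Position:** the module centres were within about 1–3 mm of the nest centres, against 7 mm of clearance. The remote was the furthest off among the fully visible ones, at about 2 mm. The red, orange and yellow look-alikes were left alone.
- **Disagreements:** the arm hid the battery in the final top view, so its check rests on the side and wrist cameras. The arm also partly hid the display there, which moved its centre about 2 mm; the side and wrist views agree with the nest. Wrist readings ran about 2–3 mm off the fixed cameras in one direction.

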